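# Erect the closet box, fit its double lid and lift off the outer cover

## Robot

A 7-joint arm with a two-finger parallel gripper is mounted at the origin on the work surface. World frame = base frame: x ahead of the robot, y to its left, z up, the work surface at z = 0. Lengths are in mm, angles in rad, forces in N, time in s.
With the tool pointing down it reaches from about 400 to 925 mm from the base axis. Payload 5.6 kg.
Tool frame: the origin (TCP) lies at the very end of the fingers, on their centre line; the grasp point (between the pads) lies 19 mm behind it; z points along the fingers, x is the direction in which the jaws open and shut, and the axes are right-handed (so a half turn about z gives the same grasp; the last joint's range is limited). The gripper opens to 85 mm and grips with 20 to 120 N. Pads are 22 mm wide; open, the fingers measure 114 mm over their backs; the gripper's body (76 mm by 85 mm) begins 54 mm behind the grasp point. The pads swing forward as they close: fully open they stand 13 mm farther back than shut.
Start: joints at [1.122, 0.468, -0.012, 1.603, 0.006, 1.071, -0.056], TCP at [256.551, -597.235, 231.29] pointing down, gripper open.
Joint ranges: [-2.53, 2.53], [-0.31, 2.02], [-1.57, 1.55], [0.28, 2.44], [-1.29, 4.43], [0.15, 1.84], [-2.92, 2.92]. Speed limits (rad/s): [2.57, 2.57, 3.14, 3.14, 3.14, 3.14, 3.14].

## Interface

Orientations are given as a unit quaternion [w, x, y, z].
In Python, from station import ctrl gives the robot as it stands.
- The arm moves only by the shell command python3 -m jog 'ROWS' [FORCE]. ROWS is JSON, a list of rows, each an object with "travel": the shift along the tool's x, y, z as a fraction of full scale, a list of three; "rotation": the turn, a rotation vector about the tool's x, y, z as a fraction of full scale, a list of three; "grip": the opening, from -1 (shut) to 1 (fully open). A call has 1 to 5 rows; each row shifts and turns the commanded pose from where the row before left it, along the tool's axes as they then stand; what a row does not reach is not made up. Full scale, the value 1, is 0.08 m for a shift and 0.1 rad for a turn. A row lasts 1/12 s, in which the tool goes at most 41.7 mm and 7.16 degrees, less where a joint would pass 70% of its speed; a pose out of reach is approached as far as the arm can. A call with a number of a shift or a turn outside -1 to 1 is refused whole. A call with a gripper value outside its range is refused whole. The fingers move at their own pace and stop on an object; FORCE is the grip in N (left out, the last holds). Time passes only in rows, so rows that do not move let the fingers close. It gives the time, the measured TCP pose, the force and the opening at its end, in the units of the state.
- ctrl.get_obs(): the state, without advancing time (a new reading comes with each control period).
- ctrl.camera(name): name is "side" or "top"; returns a dict with "color" (420x560x3 uint8, blue, green, red), "fovy" (degrees; the focal length in pixels is half the picture's height over the tangent of half this angle, whatever the lens; pixels are square), "cx", "cy" (the principal point, pixels), "R" (3x3) and "t" (3): a world point X has camera coordinates R X + t. Camera axes: x right, y down, z forward; pixel columns grow to the right and rows downward; lengths in mm; the calibration is good to about 2 mm. A picture is of the moment at which its call begins. There is no depth.
- ctrl.sign_off(): hands the job in, once; it reports no verdict.
The state is a dict: "clock": time; "q": joint angles; "joint_velocities": joint speeds; "tau": joint torques, N m; "tcp_pos": TCP position; "tcp_rot": TCP orientation; "ft_force": force on the tool from outside, world axes, zero at the start; "ft_torque": the same for the moment, N m; "finger_gap": finger opening in mm.
Only numpy, scipy, OpenCV 4.12 (cv2) and the standard library are available. Lean on these libraries where they do the work, as an engineer would, in place of code of your own. Each camera call takes 0.05 s, during which the arm holds its last target. There are 200 camera calls.

## Task

Put the fold-flat storage box together by raising its three lowered walls fully upright, then carry the nested double lid over from the slatted riser (both lids together) and lower it gently onto the box so that the inner lid is fully seated. Then lift the outer cover alone by its arch, straight up, leaving the slate-blue inner lid seated on the box, and finish while still holding the cover level over the box, about 10 cm above the inner lid. Leave the other things on the table alone.

Things in the scene. Friction and masses are not known exactly. Their poses are not given: they have to be found in the camera images.
- box: cream fold-flat box, fixed, left or right (riser on the other half). Origin: underside centre, on the table; base 132 x 132 x 8 mm. Own +x: far wall, +y: left, -y: right (hinged, leaning outward); its -x wall, towards the robot, is fixed upright. Erect, each wall ends in a 12 mm round bar, top 99 mm above the table, centred 69 mm from the middle; clear opening 126 x 126 mm
- wall_left (a joint): hinge of the box's left (+y) wall, rad: 0 = flat outward, 1.57 = upright (stop); starts at 0.35 to 0.7. Stiff: stays where left, about 2 N at the bar. Hinge line horizontal, 66 mm out from the box's centre, 8 mm above the table; at angle a the bar's centre is 66+85cos(a)+3sin(a) mm out and 8+85sin(a)-3cos(a) mm up. Wall about 128 mm wide, 6 mm thick
- wall_right (a joint): hinge of the box's right (-y) wall, rad: 0 = flat outward, 1.57 = upright (stop); starts at 0.35 to 0.7. Stiff: stays where left, about 2 N at the bar. Hinge line horizontal, 66 mm out from the box's centre, 8 mm above the table; at angle a the bar's centre is 66+85cos(a)+3sin(a) mm out and 8+85sin(a)-3cos(a) mm up. Wall about 128 mm wide, 6 mm thick
- wall_far (a joint): hinge of the box's far (+x) wall, rad: 0 = flat outward, 1.57 = upright (stop); starts at 0.35 to 0.7. Stiff: stays where left, about 2 N at the bar. Hinge line horizontal, 66 mm out from the box's centre, 8 mm above the table; at angle a the bar's centre is 66+85cos(a)+3sin(a) mm out and 8+85sin(a)-3cos(a) mm up. Wall about 128 mm wide, 6 mm thick
- left_bar (a point): centre of the brown round bar (12 mm diameter, horizontal) that forms the free edge of the box's left wall; it moves with the wall. Below the bar the wall has a window, 70 mm wide along the bar, reaching from the bar to 47 mm from the bar's centre, through which a finger passes
- right_bar (a point): centre of the brown round bar (12 mm diameter, horizontal) that forms the free edge of the box's right wall; it moves with the wall. Below the bar the wall has a window, 70 mm wide along the bar, reaching from the bar to 47 mm from the bar's centre, through which a finger passes
- far_bar (a point): centre of the brown round bar (12 mm diameter, horizontal) that forms the free edge of the box's far wall; it moves with the wall. Below the bar the wall has a window, 70 mm wide along the bar, reaching from the bar to 47 mm from the bar's centre, through which a finger passes
- riser: dark brown slatted riser, fixed, 170 x 170 x 30 mm, on which the nested lids stand at the start. Origin: centre of its underside
- inner_lid: slate-blue inner lid, loose, 260 g. Origin: underside centre of its plug, z up. Plug 116 x 116 mm, z 0 to 10, drops between the box's bars (5 mm play, sides parallel); plate 148 x 148, z 10 to 20, rests on them: seated, origin 89 mm above the table over the box's centre. Middle: upright orange fin, 36 mm along x, 16 mm thick along y, z 20 to 58, up through the cover's hole
- fin (a point): point in the orange fin, 47 mm above the inner lid's origin, 11 mm below the fin's top, 21 mm above the cover's plate. The cover's arch passes over the fin; pinched here from above, across the fin's thickness (the arch's bar, thinner, lies between the fingers above the pads), the fin carries both lids together
- outer_lid: cream outer cover, brown skirt and arch, loose, 200 g. Origin: centre of its plate's underside; z up, axes as the inner lid's. Nested it rests on the inner lid's plate, origin 20 mm above the inner lid's (4 mm sideways play). Plate 164 x 164 x 6 mm with a hole 46 x 26 mm for the fin; skirt 8 mm down round the inner lid's edge
- arch_bar (a point): centre of the cover's arch bar, 56 mm above the cover's origin: 94 mm long along x, 12 x 12 mm section, on two posts 10 mm wide at x = -42 and +42 mm (74 mm clear between). Nested, its underside is 12 mm above the fin's top: to take the cover alone keep the fingertips less than about 15 mm below this point
- polish_tin: black round polish tin, 64 mm wide, 28 mm high, bystander; origin under its centre
- shoe_brush: shoe brush, 150 x 50 x 41 mm, bystander; origin under its centre
- scent_bottle: small amber bottle, 50 mm wide, 100 mm high, bystander; origin under its centre
- glasses_case: blue glasses case, 160 x 60 x 40 mm, bystander; origin under its centre
- lint_roller: lint roller with red handle, 210 mm long, 48 mm high, bystander; origin under its middle
- trinket_bowl: white bowl, 100 mm wide, 40 mm high, bystander; origin under its centre
Things that resemble listed ones, but are neither listed nor needed, are in the scene too. Leave any pink or purple look-alike of the outer_lid alone.

How it is judged (in metres and radians):
On the way, in this order (a step that is already met when the one before it is completed fails the run):
1. all three hinged walls stand upright (value of joint each of wall_left, wall_right, wall_far above 1.45 rad), for 0.2 s.
2. the nested pair rests on the erect box, inner lid fully seated, outer cover still nested on it (all of step 1 and horizontal distance between inner_lid and box below 0.012 m and z of inner_lid in the frame of box between 0.084 and 0.094 m and angle between inner_lid's own z axis and vertical below 0.06 rad and z of outer_lid in the frame of inner_lid below 0.025 m and contact force between inner_lid and box above 1 N), for 0.2 s.
At the end, for the whole second after the job is handed in: Walls over 1.45 rad; inner lid seated (12 mm sideways, 5 mm in height, 0.06 rad), touched by neither fingers nor cover; fingers hold the cover still, level within 0.25 rad, its origin 85 to 200 mm above the inner lid's (20 nested), within 60 mm sideways (all of step 1 and horizontal distance between inner_lid and box below 0.012 m and z of inner_lid in the frame of box between 0.084 and 0.094 m and angle between inner_lid's own z axis and vertical below 0.06 rad and contact force between inner_lid and box above 1 N and contact force between the fingers and inner_lid below 0.3 N and contact force between the fingers and outer_lid above 1 N and contact force between outer_lid and inner_lid below 0.05 N and contact force between outer_lid and box below 0.05 N and z of outer_lid in the frame of inner_lid between 0.085 and 0.2 m and horizontal distance between outer_lid and inner_lid below 0.06 m and angle between outer_lid's own z axis and vertical below 0.25 rad and linear speed of outer_lid below 0.03 m/s); the arm keeps its last pose, push and grip.
It fails at once if a bystander is pushed more than 25 mm (distance of any of polish_tin, shoe_brush, scent_bottle, glasses_case, lint_roller, trinket_bowl from where it was at the start of the episode above 0.025 m).
It fails at once if the outer cover is off the inner lid while the inner lid is not seated on the box (z of outer_lid in the frame of inner_lid above 0.035 m and not (horizontal distance between inner_lid and box below 0.012 m and z of inner_lid in the frame of box between 0.084 and 0.094 m and angle between inner_lid's own z axis and vertical below 0.06 rad)).
It fails at once if the lids are dropped or slammed onto the box (inner lid faster than 0.45 m/s close above the box) (horizontal distance between inner_lid and box below 0.04 m and z of inner_lid in the frame of box below 0.14 m and linear speed of inner_lid above 0.45 m/s).
It also fails if it takes over 72 s, if anything falls off the work surface, if the arm or the gripper's body presses on something with over 40 N, if the wrist force passes 120 N, or if a joint passes its speed limit or range.

## Working session

There is one attempt and no reset: what is moved stays moved. The work goes in short steps, Python scripts to look and compute and a shell command to move; the robot and the scene stay as the last step left them, time stands still between calls to the robot, and variables do not carry over. Pictures are saved under pics/ and viewed, about 8 in all and at most 12, crops included, and the job is handed in when it is done.

```bash
ls; mkdir -p pics; python3 - <<'E'
from station import ctrl
import cv2,numpy as np
o=ctrl.get_obs(); print(o)
for n in("top","side"):
    c=ctrl.camera(n); cv2.imwrite(f"pics/{n}0.png",c["color"]); print(n,c["fovy"],c["cx"],c["cy"],np.round(c["R"],4).tolist(),np.round(c["t"],1).tolist())
    np.savez(f"{n}.npz",**c)
a=cv2.imread("pics/top0.png");
E
```

```text
pics
{'clock': 0.0, 'q': array([ 1.12200684,  0.46836819, -0.01160974,  1.60363131,  0.00598905,
        1.07139501, -0.05631047]), 'joint_velocities': array([-1.14170868e-03, -5.79591322e-04,  1.65466561e-03,  1.12363425e-03,
       -1.80174357e-03, -8.26077443e-05,  3.36840241e-05]), 'tau': array([ 2.09220939e-04, -5.32380831e+01,  2.19127676e-02, -2.51297253e+01,
        1.14983428e-02,  7.92936771e-03, -3.64934954e-05]), 'tcp_pos': array([ 256.30636285, -596.7240953 ,  230.34097115]), 'tcp_rot': array([-4.38787749e-04,  8.35067562e-01, -5.50146696e-01, -7.66969775e-04]), 'ft_force': array([0.61153453, 0.98030042, 0.06799362]), 'ft_torque': array([0.01507616, 0.0499311 , 0.01801118]), 'finger_gap': 85.39479715817856}
top 55.800888651432096 276.9911628550018 209.39745694886227 [[-0.0139, -0.9999, 0.0075], [-0.9832, 0.0123, -0.182], [0.1819, -0.0099, -0.9833]] [-2.9, 507.6, 1097.5]
side 50.45912557310576 284.2090860813208 212.47181721000734 [[-0.9267, -0.3751, -0.0202], [-0.2058, 0.5519, -0.8081], [0.3143, -0.7448, -0.5887]] [478.0, 162.7, 1077.7]
```

View pics/top0.png

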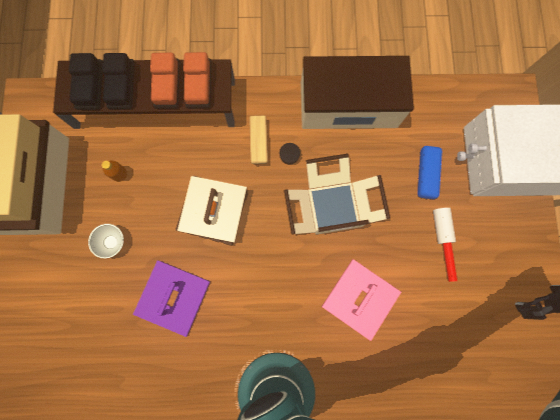

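View pics/side0.png

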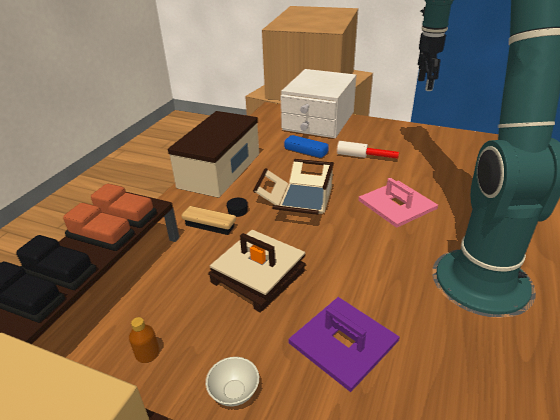

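The top view shows the cream cover with its arch at (212,208) on the riser, and the box at (335,205) with its fixed wall towards the robot. What could be taken for the lid: cream (212,208), purple (172,297) and pink (362,299). The cream one is right, since it has the orange fin and stands on the dark riser. I'll check it in one close crop.

```bash
cat > h.py <<'E'
import numpy as np,cv2
def cam(n,d=None):
    if d is None:
        from station import ctrl; d=ctrl.camera(n)
    d=dict(d); d["f"]=420/2/np.tan(np.radians(float(d["fovy"]))/2); return d
def proj(c,X):
    p=np.atleast_2d(X)@c["R"].T+c["t"]; return np.c_[c["cx"]+c["f"]*p[:,0]/p[:,2],c["cy"]+c["f"]*p[:,1]/p[:,2]]
def ray(c,u,v):
    d=c["R"].T@np.array([(u-c["cx"])/c["f"],(v-c["cy"])/c["f"],1]); return -c["R"].T@c["t"],d/np.linalg.norm(d)
def plane(c,u,v,z):
    o,d=ray(c,u,v); return o+d*(z-o[2])/d[2]
def tri(ca,pa,cb,pb):
    o1,d1=ray(ca,*pa);o2,d2=ray(cb,*pb)
    s=np.linalg.lstsq(np.c_[d1,-d2],o2-o1,rcond=None)[0]
    a,b=o1+s[0]*d1,o2+s[1]*d2; return (a+b)/2,np.linalg.norm(a-b)
def crop(im,x,y,w,h,W=400,H=300):
    # each panel annotated with its pixel grid
    r=cv2.resize(im[y:y+h,x:x+w],(W,H),interpolation=cv2.INTER_CUBIC)
    for g in range((x//20+1)*20,x+w,20): cv2.line(r,(int((g-x)*W/w),0),(int((g-x)*W/w),6),(0,0,255),1); cv2.putText(r,str(g),(int((g-x)*W/w)-10,16),0,.35,(0,0,255),1)
    for g in range((y//20+1)*20,y+h,20): cv2.line(r,(0,int((g-y)*H/h)),(6,int((g-y)*H/h)),(0,0,255),1); cv2.putText(r,str(g),(8,int((g-y)*H/h)+4),0,.35,(0,0,255),1)
    return r
E
python3 - <<'E'
from h import *
t=np.load("top.npz")["color"];s=np.load("side.npz")["color"]
v=np.vstack
cv2.imwrite("pics/c1.png",v([np.hstack([crop(t,160,165,112,84),crop(s,200,220,120,90)]),np.hstack([crop(t,280,150,112,84),crop(s,245,150,100,75)])]))
E
```

```text
(no output)
```

View pics/c1.png

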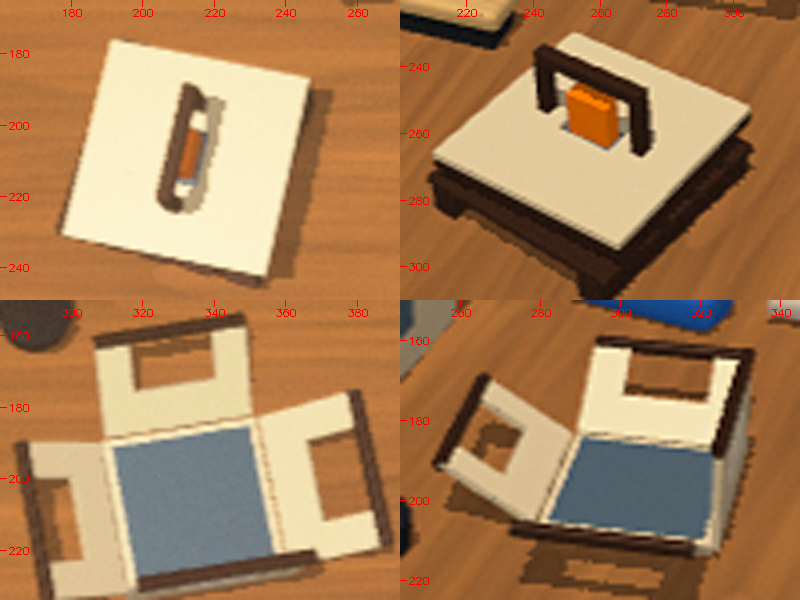

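The crops show the cream lid with the orange fin inside its arch, nested on the riser, so that choice is confirmed. All bar ends are clear in both views: far bar at top (307,161)-(348,155), left (286,190)-(293,233), right (379,176)-(388,219). Now triangulating them.

```bash
cat > m.py <<'E'
from h import *
T=cam("top",np.load("top.npz"));S=cam("side",np.load("side.npz"))
P={"leftF":((286.2,190),(273.3,207)),"leftN":((293.2,233.4),(319.3,212.5)),"farL":((307.2,161.2),(255,191.8)),"farR":((348.3,155),(266.8,169.3)),
"rightF":((379.1,176),(294.3,160)),"nearL":((319.2,229.2),(324.5,188)),"nearR":((367.9,221.4),(332.5,163)),
"lidTL":((190.8,175.9),(210.2,266.8)),"lidTR":((246.8,186.8),(252.2,229.9)),"lidBR":((234.2,242.6),(305,251.8)),"lidBL":((177.1,230.5),(266.3,294.4)),
"archF":((212.5,190.2),(242.3,235)),"archN":((207.6,222.4),(273.5,247.6))}
Q={}
for k,v in P.items():
    Q[k],e=tri(T,v[0],S,v[1]); print(k,Q[k].round(0),round(e,1))
# colour-mask centroids
hs=cv2.cvtColor(T["color"],cv2.COLOR_BGR2HSV)
L=np.array([Q[k] for k in("lidTL","lidTR","lidBR","lidBL")]);print("lid c",L.mean(0), "yaw",np.degrees(np.arctan2(*(L[0]+L[1]-L[2]-L[3])[[1,0]])),[round(np.linalg.norm(L[i]-L[i-1])) for i in range(4)])
print("lid plane93", [plane(T,*P[k][0],86).round(0).tolist() for k in("lidTL","lidTR","lidBR","lidBL")])
B=[plane(T,u,v,8) for u,v in((311.4,191.2),(349.7,185.6),(357,221.4))];print("base",np.round(B,0),"c",(B[0]+B[2])/2)
d=(Q["farL"]-Q["farR"]);print("yaw from far bar",np.degrees(np.arctan2(-d[0],d[1])))
d=B[1]-B[2];print("yaw base R edge",np.degrees(np.arctan2(d[1],d[0])))
print("rightN z60",plane(T,387.8,218.6,55))
E
python3 m.py
```

```text
leftF [563. -37.  52.] 0.7
leftN [435. -55.  53.] 3.5
farL [ 651. -101.   43.] 2.1
farR [ 666. -223.   50.] 2.6
rightF [ 603. -310.   50.] 1.5
nearL [ 442. -125.   89.] 1.1
nearR [ 461. -259.   94.] 2.4
lidTL [608. 240.  51.] 1.7
lidTR [574.  77.  51.] 0.3
lidBR [413. 113.  54.] 1.5
lidBL [448. 274.  51.] 3.0
archF [553. 168. 108.] 1.4
archN [465. 180. 105.] 3.9
lid c [510.97447106 176.03136295  51.58363098] yaw -12.280664991058053 [164, 166, 165, 165]
lid plane93 [[599.0, 233.0, 86.0], [566.0, 75.0, 86.0], [409.0, 109.0, 86.0], [445.0, 266.0, 86.0]]
base [[ 569. -114.    8.]
 [ 585. -231.    8.]
 [ 475. -247.    8.]] c [ 522.27068644 -180.81210207    8.        ]
yaw from far bar 7.047305626410749
yaw base R edge 8.58300380427066
rightN z60 [ 475.28772508 -325.71064937   55.        ]
```

Everything fits. Plate edges come out at 164-166 mm. Heights read 4-5 mm low but are consistent with the text. Results:
- Box: about (521.5, -181.5), yaw about 8.1°
- Walls: about 0.58-0.61 rad
- Lid: (511, 176), yaw about -12.3°

Next I shut the fingers, align with the box and go outside the right wall.

```bash
cat > s.py <<'E'
import numpy as np,sys
from station import ctrl
from scipy.spatial.transform import Rotation as R
o=ctrl.get_obs();p=o["tcp_pos"];w=o["tcp_rot"];r=R.from_quat([w[1],w[2],w[3],w[0]]).as_matrix()
def loc(c,yaw):
    a=np.radians(yaw);d=p[:2]-c;return np.round([np.cos(a)*d[0]+np.sin(a)*d[1],-np.sin(a)*d[0]+np.cos(a)*d[1]],1)
th=np.degrees(np.arctan2(r[1,0],r[0,0]))
print("t",round(o["clock"],2),"tcp",p.round(1),"box",loc([521.5,-181.5],8.1),"lid",loc([511,176],-12.3),"xang",th.round(2),"want box -81.9 lid -102.3 tilt",np.round(r[:2,2],3),"F",o["ft_force"].round(1),"gap",round(o["finger_gap"],1),"q7",round(o["q"][6],2))
E
python3 - <<'E'
from m import *
print("cabinet",plane(T,303,128,0),plane(T,410,128,0),"tin",plane(T,289,153,28))
E
python3 -m jog '[{"travel":[0,0,0],"rotation":[0,0,0.9],"grip":-1},{"travel":[0,0,0],"rotation":[0,0,0.9],"grip":-1},{"travel":[0,0,0],"rotation":[0,0,0.86],"grip":-1},{"travel":[-0.2,-0.3,0],"rotation":[0,0,0],"grip":-1},{"travel":[-0.25,-0.4,0],"rotation":[0,0,0],"grip":-1}]' 40
python3 -m jog '[{"travel":[-0.25,-0.4,0],"rotation":[0,0,0],"grip":-1},{"travel":[-0.25,-0.4,0],"rotation":[0,0,0],"grip":-1},{"travel":[-0.25,-0.4,0],"rotation":[0,0,0],"grip":-1},{"travel":[-0.25,-0.4,0],"rotation":[0,0,0],"grip":-1},{"travel":[-0.25,-0.4,0],"rotation":[0,0,0],"grip":-1}]'
python3 -m jog '[{"travel":[-0.25,-0.4,0],"rotation":[0,0,0],"grip":-1},{"travel":[-0.25,-0.4,0],"rotation":[0,0,0],"grip":-1},{"travel":[-0.2,-0.4,0],"rotation":[0,0,0],"grip":-1},{"travel":[0,-0.1,0],"rotation":[0,0,0],"grip":-1},{"travel":[0,0,0],"rotation":[0,0,0],"grip":-1}]'
python3 s.py
```

```text
leftF [563. -37.  52.] 0.7
leftN [435. -55.  53.] 3.5
farL [ 651. -101.   43.] 2.1
farR [ 666. -223.   50.] 2.6
rightF [ 603. -310.   50.] 1.5
nearL [ 442. -125.   89.] 1.1
nearR [ 461. -259.   94.] 2.4
lidTL [608. 240.  51.] 1.7
lidTR [574.  77.  51.] 0.3
lidBR [413. 113.  54.] 1.5
lidBL [448. 274.  51.] 3.0
archF [553. 168. 108.] 1.4
archN [465. 180. 105.] 3.9
lid c [510.97447106 176.03136295  51.58363098] yaw -12.280664991058053 [164, 166, 165, 165]
lid plane93 [[599.0, 233.0, 86.0], [566.0, 75.0, 86.0], [409.0, 109.0, 86.0], [445.0, 266.0, 86.0]]
base [[ 569. -114.    8.]
 [ 585. -231.    8.]
 [ 475. -247.    8.]] c [ 522.27068644 -180.81210207    8.        ]
yaw from far bar 7.047305626410749
yaw base R edge 8.58300380427066
rightN z60 [ 475.28772508 -325.71064937   55.        ]
cabinet [773.74969214 -94.94536667   0.        ] [ 770.100316   -430.12495173    0.        ] tin [683.28243235 -48.38493135  28.        ]
clock: 0.52
tcp_pos: [303.4, -555.6, 230.6]
tcp_rot: [0.001, 0.752, -0.659, -0.001]
ft_force: [0.6, -0.3, -1.3]
finger_gap: 25.6
clock: 0.93
tcp_pos: [452.5, -431.0, 230.9]
tcp_rot: [0.0, 0.755, -0.656, -0.0]
ft_force: [1.8, 0.2, 1.2]
finger_gap: -0.4
clock: 1.35
tcp_pos: [549.7, -359.1, 230.5]
tcp_rot: [-0.001, 0.757, -0.654, -0.0]
ft_force: [0.3, -0.5, 0.3]
finger_gap: -0.5
t 1.35 tcp [ 549.7 -359.1  230.5] box [   2.9 -179.8] lid [ 151.8 -514.6] xang -81.63 want box -81.9 lid -102.3 tilt [0.001 0.002] F [ 0.3 -0.5  0.3] gap -0.5 q7 -0.92
```

```bash

python3 -m jog '[{"travel":[0,0,0.5],"rotation":[0,0,0],"grip":-1},{"travel":[0,0,0.5],"rotation":[0,0,0],"grip":-1},{"travel":[0,0,0.5],"rotation":[0,0,0],"grip":-1},{"travel":[0,0,0.5],"rotation":[0,0,0],"grip":-1},{"travel":[0,0,0.5],"rotation":[0,0,0],"grip":-1}]'
python3 -m jog '[{"travel":[-0.12,0,0],"rotation":[0,0,0],"grip":-1},{"travel":[-0.12,0,0],"rotation":[0,0,0],"grip":-1},{"travel":[-0.12,0,0],"rotation":[0,0,0],"grip":-1},{"travel":[-0.12,0,-0.05],"rotation":[0,0,0],"grip":-1},{"travel":[-0.12,0,-0.05],"rotation":[0,0,0],"grip":-1}]'
python3 -m jog '[{"travel":[-0.12,0,-0.05],"rotation":[0,0,0],"grip":-1},{"travel":[-0.12,0,-0.05],"rotation":[0,0,0],"grip":-1},{"travel":[-0.12,0,-0.05],"rotation":[0,0,0],"grip":-1},{"travel":[-0.08,0,-0.05],"rotation":[0,0,0],"grip":-1},{"travel":[0,0,0],"rotation":[0,0,0],"grip":-1}]'
python3 s.py; python3 - <<'E'
from h import *
t=cam("top")["color"];s=cam("side")["color"]
cv2.imwrite("pics/c2.png",np.hstack([crop(t,270,120,160,120),crop(s,235,115,140,105)]))
E
```

```text
clock: 1.77
tcp_pos: [544.7, -364.3, 29.6]
tcp_rot: [0.001, 0.754, -0.657, 0.0]
ft_force: [0.7, -0.4, -0.7]
finger_gap: 0.2
clock: 2.18
tcp_pos: [541.2, -327.0, 46.7]
tcp_rot: [0.004, 0.753, -0.658, 0.01]
ft_force: [-6.1, -26.1, 17.1]
finger_gap: -0.1
clock: 2.6
tcp_pos: [537.3, -278.6, 59.2]
tcp_rot: [-0.001, 0.756, -0.655, 0.003]
ft_force: [0.7, -0.3, 0.7]
finger_gap: -0.0
t 2.6 tcp [ 537.3 -278.6   59.2] box [  1.9 -98.3] lid [ 122.5 -438.5] xang -81.84 want box -81.9 lid -102.3 tilt [ 0.006 -0.001] F [ 0.7 -0.3  0.7] gap -0.0 q7 -1.04
```

View pics/c2.png

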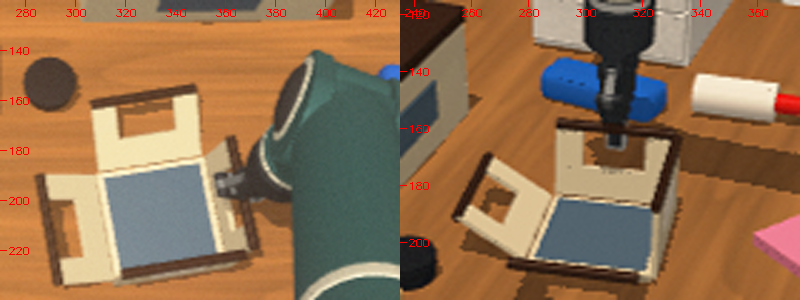

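```bash
cat > w.py <<'E'
from h import *
import sys
B=np.array([521.5,-181.5,0]);y=np.radians(8.1);X=np.array([np.cos(y),np.sin(y),0]);Y=np.array([-np.sin(y),np.cos(y),0])
T=cam("top",np.load("top.npz"));S=cam("side",np.load("side.npz"))
def bar(dirn,a): return B+dirn*(66+85*np.cos(a)+3*np.sin(a))+np.array([0,0,8+85*np.sin(a)-3*np.cos(a)])
def table(dirn,ang):
    for a in ang: print(a,"top",proj(T,bar(dirn,a)).round(1)[0],"side",proj(S,bar(dirn,a)).round(1)[0])
E
python3 - <<'E'
from w import *
table(-Y,[.58,.8,1,1.2,1.4,1.57])
p=np.array([537.3,-278.6,59.2]);print("tip",proj(T,p),proj(S,p))
E
```

```text
0.58 top [383.7 196.4] side [313.4 161.4]
0.8 top [381.2 195.8] side [312.8 159.1]
1 top [377.8 195.7] side [312.1 158. ]
1.2 top [373.3 195.8] side [311.2 158. ]
1.4 top [368.1 196.3] side [310.2 159. ]
1.57 top [363.2 196.9] side [309.3 160.7]
tip [[370.46896658 197.26478584]] [[310.39317359 165.52063121]]
```

```bash
python3 - <<'E'
from h import *
t=cam("top")["color"];s=cam("side")["color"]
cv2.imwrite("pics/c3.png",np.hstack([crop(t,345,170,40,60,400,600),crop(s,285,140,40,60,400,600)]))
E
```

```text
(no output)
```

View pics/c3.png

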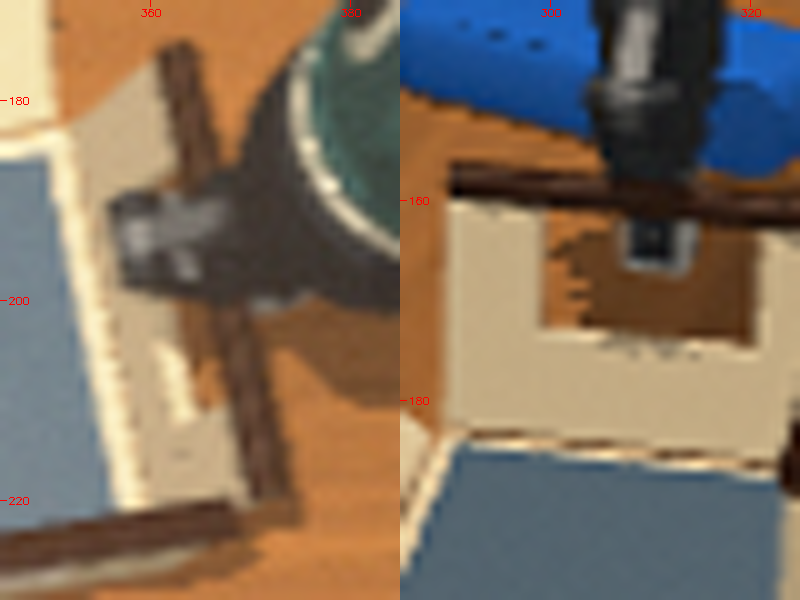

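The bar crosses in front of the finger, so the finger is properly outside, and the wall is at about 1.4 rad. Pushing a little more, then backing off and going round to the far wall.

```bash

python3 -m jog '[{"travel":[-0.06,0,0],"rotation":[0,0,0],"grip":-1},{"travel":[-0.06,0,0],"rotation":[0,0,0],"grip":-1},{"travel":[-0.05,0,0],"rotation":[0,0,0],"grip":-1},{"travel":[-0.05,0,0],"rotation":[0,0,0],"grip":-1},{"travel":[0,0,0],"rotation":[0,0,0],"grip":-1}]'
python3 s.py
```

```text
clock: 3.22
tcp_pos: [535.1, -267.4, 58.9]
tcp_rot: [0.0, 0.754, -0.657, 0.005]
ft_force: [-1.6, -8.1, 17.9]
finger_gap: -0.2
t 3.22 tcp [ 535.1 -267.4   58.9] box [  1.4 -87. ] lid [ 118.  -428.1] xang -82.1 want box -81.9 lid -102.3 tilt [ 0.007 -0.007] F [-1.6 -8.1 17.9] gap -0.2 q7 -1.07
```

```bash

python3 -m jog '[{"travel":[0,0,-0.1],"rotation":[0,0,0],"grip":-1},{"travel":[0,0,-0.1],"rotation":[0,0,0],"grip":-1},{"travel":[0,0,0],"rotation":[0,0,0],"grip":-1},{"travel":[0,0,0],"rotation":[0,0,0],"grip":-1}]'
python3 s.py
python3 -m jog '[{"travel":[-0.04,0,0],"rotation":[0,0,0],"grip":-1},{"travel":[0,0,0],"rotation":[0,0,0],"grip":-1},{"travel":[0,0,0],"rotation":[0,0,0],"grip":-1}]'
python3 s.py
```

```text
clock: 3.55
tcp_pos: [532.6, -267.2, 72.3]
tcp_rot: [0.001, 0.754, -0.657, 0.002]
ft_force: [-1.1, -8.8, 5.1]
finger_gap: -0.2
t 3.55 tcp [ 532.6 -267.2   72.3] box [ -1.1 -86.4] lid [ 115.5 -428.4] xang -82.13 want box -81.9 lid -102.3 tilt [ 0.002 -0.005] F [-1.1 -8.8  5.1] gap -0.2 q7 -1.07
clock: 3.8
tcp_pos: [532.6, -267.1, 72.4]
tcp_rot: [0.002, 0.753, -0.658, 0.004]
ft_force: [1.9, -15.1, 1.4]
finger_gap: 0.0
t 3.8 tcp [ 532.6 -267.1   72.4] box [ -1.1 -86.3] lid [ 115.4 -428.3] xang -82.23 want box -81.9 lid -102.3 tilt [ 0.004 -0.009] F [  1.9 -15.1   1.4] gap 0.0 q7 -1.07
```

The right wall is at its stop: pushing 3 mm further gave no motion while the force rose to 15 N. Next, the far wall.

```bash

python3 -m jog '[{"travel":[0.2,0,0],"rotation":[0,0,0],"grip":-1},{"travel":[0.3,0,-0.2],"rotation":[0,0,0],"grip":-1},{"travel":[0,0,-0.5],"rotation":[0,0,0],"grip":-1},{"travel":[0,0,-0.5],"rotation":[0,0,0],"grip":-1},{"travel":[-0.1,-0.2,-0.4],"rotation":[0,0,0],"grip":-1}]'
python3 -m jog '[{"travel":[-0.25,-0.4,0],"rotation":[0,0,0],"grip":-1},{"travel":[-0.3,-0.4,0],"rotation":[0,0,0],"grip":-1},{"travel":[-0.3,-0.4,0],"rotation":[0,0,0],"grip":-1},{"travel":[-0.3,-0.4,0],"rotation":[0,0,0],"grip":-1},{"travel":[-0.3,-0.4,0],"rotation":[0,0,0],"grip":-1}]'
python3 -m jog '[{"travel":[0,0,0],"rotation":[0,0,0],"grip":-1},{"travel":[0,0,0],"rotation":[0,0,0],"grip":-1}]'
python3 s.py
```

```text
clock: 4.22
tcp_pos: [549.8, -292.3, 200.9]
tcp_rot: [0.001, 0.753, -0.658, -0.001]
ft_force: [1.5, -1.2, -0.7]
finger_gap: -0.1
clock: 4.63
tcp_pos: [695.4, -149.9, 198.6]
tcp_rot: [0.0, 0.755, -0.656, -0.001]
ft_force: [0.4, -0.5, 0.6]
finger_gap: -0.1
clock: 4.8
tcp_pos: [695.7, -147.3, 197.6]
tcp_rot: [-0.0, 0.757, -0.654, -0.002]
ft_force: [0.2, -1.0, -0.5]
finger_gap: 0.3
t 4.8 tcp [ 695.7 -147.3  197.6] box [177.3   9.3] lid [ 249.4 -276.5] xang -81.63 want box -81.9 lid -102.3 tilt [-0.002  0.003] F [ 0.2 -1.  -0.5] gap 0.3 q7 -1.3
```

```bash

python3 -m jog '[{"travel":[0.1,0,0.4],"rotation":[0,0,0],"grip":-1},{"travel":[0,0,0.5],"rotation":[0,0,0],"grip":-1},{"travel":[0,0,0.5],"rotation":[0,0,0],"grip":-1},{"travel":[0,0,0.5],"rotation":[0,0,0],"grip":-1},{"travel":[0,0,0.2],"rotation":[0,0,0],"grip":-1}]'
python3 -m jog '[{"travel":[0,0.1,0],"rotation":[0,0,0],"grip":-1},{"travel":[0,0.1,0],"rotation":[0,0,0],"grip":-1},{"travel":[0,0.08,0],"rotation":[0,0,0],"grip":-1},{"travel":[0,0.08,-0.04],"rotation":[0,0,0],"grip":-1},{"travel":[0,0.08,-0.06],"rotation":[0,0,0],"grip":-1}]'
python3 -m jog '[{"travel":[0,0.08,-0.06],"rotation":[0,0,0],"grip":-1},{"travel":[0,0.08,-0.06],"rotation":[0,0,0],"grip":-1},{"travel":[0,0.08,-0.06],"rotation":[0,0,0],"grip":-1},{"travel":[0,0.08,-0.06],"rotation":[0,0,0],"grip":-1},{"travel":[0,0.08,-0.06],"rotation":[0,0,0],"grip":-1}]'
python3 s.py
python3 -m jog '[{"travel":[0,0.08,-0.06],"rotation":[0,0,0],"grip":-1},{"travel":[0,0.08,-0.06],"rotation":[0,0,0],"grip":-1},{"travel":[0,0.08,-0.05],"rotation":[0,0,0],"grip":-1},{"travel":[0,0.08,0],"rotation":[0,0,0],"grip":-1},{"travel":[0,0,0],"rotation":[0,0,0],"grip":-1}]'
python3 s.py
```

```text
clock: 5.22
tcp_pos: [690.6, -160.7, 24.7]
tcp_rot: [0.003, 0.754, -0.657, -0.004]
ft_force: [-2.1, -0.1, 0.1]
finger_gap: -0.1
clock: 5.63
tcp_pos: [667.9, -164.9, 45.6]
tcp_rot: [-0.005, 0.755, -0.656, 0.007]
ft_force: [10.5, 0.1, 5.7]
finger_gap: -0.3
clock: 6.05
tcp_pos: [632.9, -169.9, 68.8]
tcp_rot: [-0.003, 0.755, -0.656, 0.005]
ft_force: [3.3, -0.4, 2.3]
finger_gap: 0.0
t 6.05 tcp [ 632.9 -169.9   68.8] box [111.9  -4.2] lid [ 192.8 -312. ] xang -81.98 want box -81.9 lid -102.3 tilt [ 0.011 -0.002] F [ 3.3 -0.4  2.3] gap 0.0 q7 -1.28
clock: 6.47
tcp_pos: [605.7, -172.6, 78.0]
tcp_rot: [-0.002, 0.755, -0.656, 0.002]
ft_force: [5.7, 0.8, 1.5]
finger_gap: 0.1
t 6.47 tcp [ 605.7 -172.6   78. ] box [84.6 -3. ] lid [ 166.8 -320.4] xang -81.99 want box -81.9 lid -102.3 tilt [ 0.006 -0.   ] F [5.7 0.8 1.5] gap 0.1 q7 -1.26
```

```bash

python3 -m jog '[{"travel":[0,0.04,0],"rotation":[0,0,0],"grip":-1},{"travel":[0,0.04,0],"rotation":[0,0,0],"grip":-1},{"travel":[0,0,0],"rotation":[0,0,0],"grip":-1}]'
python3 s.py
python3 -m jog '[{"travel":[0,-0.2,0],"rotation":[0,0,0],"grip":-1},{"travel":[0,-0.2,-0.2],"rotation":[0,0,0],"grip":-1},{"travel":[0,0,-0.5],"rotation":[0,0,0],"grip":-1},{"travel":[0,0,-0.5],"rotation":[0,0,0],"grip":-1},{"travel":[-0.2,0.2,-0.3],"rotation":[0,0,0],"grip":-1}]'
python3 -m jog '[{"travel":[-0.4,0.25,0],"rotation":[0,0,0],"grip":-1},{"travel":[-0.45,0.25,0],"rotation":[0,0,0],"grip":-1},{"travel":[-0.45,0.25,0],"rotation":[0,0,0],"grip":-1},{"travel":[-0.45,0.25,0],"rotation":[0,0,0],"grip":-1},{"travel":[-0.25,0.25,0],"rotation":[0,0,0],"grip":-1}]'
python3 -m jog '[{"travel":[0,0,0],"rotation":[0,0,0],"grip":-1},{"travel":[0,0,0],"rotation":[0,0,0],"grip":-1}]'
python3 s.py
```

```text
clock: 6.72
tcp_pos: [605.4, -172.6, 78.4]
tcp_rot: [-0.006, 0.755, -0.655, 0.007]
ft_force: [20.8, 0.2, -9.6]
finger_gap: -0.0
t 6.72 tcp [ 605.4 -172.6   78.4] box [84.3 -3. ] lid [ 166.5 -320.5] xang -81.89 want box -81.9 lid -102.3 tilt [ 0.018 -0.001] F [20.8  0.2 -9.6] gap -0.0 q7 -1.26
clock: 7.13
tcp_pos: [613.3, -158.3, 199.6]
tcp_rot: [-0.0, 0.754, -0.657, 0.002]
ft_force: [0.1, -0.9, 0.9]
finger_gap: -0.1
clock: 7.55
tcp_pos: [486.5, -7.4, 196.0]
tcp_rot: [0.001, 0.756, -0.655, -0.002]
ft_force: [-0.5, 0.9, 0.3]
finger_gap: -0.1
clock: 7.72
tcp_pos: [488.0, -10.4, 196.5]
tcp_rot: [0.001, 0.756, -0.655, -0.001]
ft_force: [-0.6, -1.4, -0.5]
finger_gap: -0.3
t 7.72 tcp [488.  -10.4 196.5] box [ -9.1 174.2] lid [  17.2 -187. ] xang -81.86 want box -81.9 lid -102.3 tilt [-0.002 -0.001] F [-0.6 -1.4 -0.5] gap -0.3 q7 -1.53
```

The far wall is at its stop too: it held still while the force rose to 21 N. Now the left wall.

```bash

python3 -m jog '[{"travel":[0,-0.1,0.4],"rotation":[0,0,0],"grip":-1},{"travel":[0,0,0.5],"rotation":[0,0,0],"grip":-1},{"travel":[0,0,0.5],"rotation":[0,0,0],"grip":-1},{"travel":[0,0,0.5],"rotation":[0,0,0],"grip":-1},{"travel":[0,0,0.15],"rotation":[0,0,0],"grip":-1}]'
python3 -m jog '[{"travel":[0.1,0,0],"rotation":[0,0,0],"grip":-1},{"travel":[0.1,0,0],"rotation":[0,0,0],"grip":-1},{"travel":[0.08,0,0],"rotation":[0,0,0],"grip":-1},{"travel":[0.08,0,-0.04],"rotation":[0,0,0],"grip":-1},{"travel":[0.08,0,-0.06],"rotation":[0,0,0],"grip":-1}]'
python3 -m jog '[{"travel":[0.08,0,-0.06],"rotation":[0,0,0],"grip":-1},{"travel":[0.08,0,-0.06],"rotation":[0,0,0],"grip":-1},{"travel":[0.08,0,-0.06],"rotation":[0,0,0],"grip":-1},{"travel":[0.08,0,-0.06],"rotation":[0,0,0],"grip":-1},{"travel":[0.08,0,-0.06],"rotation":[0,0,0],"grip":-1}]'
python3 -m jog '[{"travel":[0.08,0,-0.06],"rotation":[0,0,0],"grip":-1},{"travel":[0.08,0,-0.06],"rotation":[0,0,0],"grip":-1},{"travel":[0.08,0,-0.05],"rotation":[0,0,0],"grip":-1},{"travel":[0.06,0,0],"rotation":[0,0,0],"grip":-1},{"travel":[0,0,0],"rotation":[0,0,0],"grip":-1}]'
python3 s.py
python3 -m jog '[{"travel":[0.04,0,0],"rotation":[0,0,0],"grip":-1},{"travel":[0.04,0,0],"rotation":[0,0,0],"grip":-1},{"travel":[0,0,0],"rotation":[0,0,0],"grip":-1}]'
python3 s.py
```

```text
clock: 8.13
tcp_pos: [494.2, -11.7, 27.2]
tcp_rot: [0.004, 0.754, -0.657, -0.003]
ft_force: [0.5, -0.6, -0.0]
finger_gap: 0.2
clock: 8.55
tcp_pos: [500.5, -34.4, 43.2]
tcp_rot: [-0.002, 0.757, -0.653, -0.006]
ft_force: [-16.2, 34.1, 29.3]
finger_gap: 0.2
clock: 8.97
tcp_pos: [508.1, -78.4, 66.3]
tcp_rot: [-0.0, 0.754, -0.657, 0.001]
ft_force: [-1.0, 1.0, -1.0]
finger_gap: -0.1
clock: 9.38
tcp_pos: [508.4, -92.6, 77.7]
tcp_rot: [-0.002, 0.756, -0.654, -0.005]
ft_force: [-5.3, 21.2, 1.8]
finger_gap: -0.3
t 9.38 tcp [508.4 -92.6  77.7] box [-0.5 89.8] lid [  54.7 -263. ] xang -81.76 want box -81.9 lid -102.3 tilt [-0.006  0.009] F [-5.3 21.2  1.8] gap -0.3 q7 -1.4
clock: 9.63
tcp_pos: [508.4, -93.1, 77.7]
tcp_rot: [-0.003, 0.757, -0.653, -0.008]
ft_force: [-7.7, 34.4, 7.3]
finger_gap: 0.1
t 9.63 tcp [508.4 -93.1  77.7] box [-0.5 89.4] lid [  54.8 -263.4] xang -81.51 want box -81.9 lid -102.3 tilt [-0.009  0.015] F [-7.7 34.4  7.3] gap 0.1 q7 -1.38
```

```bash

python3 -m jog '[{"travel":[-0.2,0,0],"rotation":[0,0,0],"grip":-1},{"travel":[-0.2,0,-0.2],"rotation":[0,0,0],"grip":-1},{"travel":[0,0,-0.5],"rotation":[0,0,0],"grip":0},{"travel":[0,0,-0.5],"rotation":[0,0,0.9],"grip":0},{"travel":[0,0,-0.5],"rotation":[0,0,0.9],"grip":0}]'
python3 -m jog '[{"travel":[0,0,-0.3],"rotation":[0,0,0.9],"grip":0},{"travel":[0,0,0],"rotation":[0,0,0.87],"grip":0},{"travel":[-0.4,0.1,0],"rotation":[0,0,0],"grip":0},{"travel":[-0.45,0.1,0],"rotation":[0,0,0],"grip":0},{"travel":[-0.45,0.1,0],"rotation":[0,0,0],"grip":0}]'
python3 -m jog '[{"travel":[-0.45,0.1,0],"rotation":[0,0,0],"grip":0},{"travel":[-0.45,0.1,0],"rotation":[0,0,0],"grip":0},{"travel":[-0.45,0.1,0],"rotation":[0,0,0],"grip":0},{"travel":[0,0,0],"rotation":[0,0,0],"grip":0},{"travel":[0,0,0],"rotation":[0,0,0],"grip":0}]'
python3 s.py
python3 - <<'E'
from h import *
t=cam("top")["color"];s=cam("side")["color"]
cv2.imwrite("pics/t4.png",t);cv2.imwrite("pics/s4.png",s)
cv2.imwrite("pics/c4.png",np.hstack([crop(t,300,145,80,120,400,600),crop(s,250,140,90,135,400,600)]))
E
```

```text
clock: 10.05
tcp_pos: [506.4, -75.6, 216.0]
tcp_rot: [-0.001, -0.691, 0.723, 0.0]
ft_force: [1.7, -0.9, 0.4]
finger_gap: 35.6
clock: 10.47
tcp_pos: [506.1, 31.2, 239.1]
tcp_rot: [0.0, -0.625, 0.781, -0.001]
ft_force: [0.9, 0.5, -0.9]
finger_gap: 42.7
clock: 10.88
tcp_pos: [505.7, 144.0, 238.6]
tcp_rot: [-0.0, -0.628, 0.778, 0.0]
ft_force: [0.4, -0.7, -0.9]
finger_gap: 42.5
t 10.88 tcp [505.7 144.  238.6] box [ 30.3 324.5] lid [  1.7 -32.4] xang -102.22 want box -81.9 lid -102.3 tilt [-0. -0.] F [ 0.4 -0.7 -0.9] gap 42.5 q7 -2.19
```

View pics/c4.png

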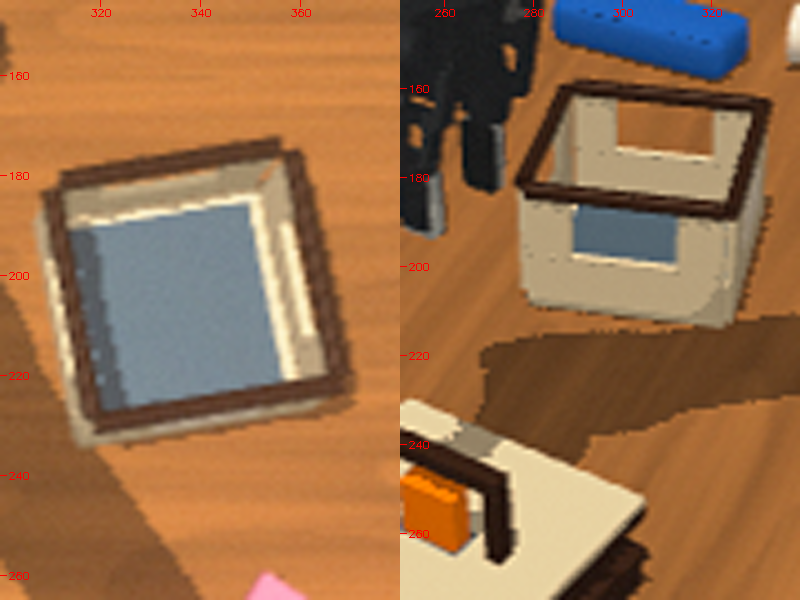

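All three walls are upright and the bars form a closed square: top (309,178)-(370,225), side (277,160)-(333,187). Measuring the box centre and yaw from the bar mask in both views, and the arch and fin before grasping.

```bash
python3 - <<'E'
from h import *
T=cam("top",np.load("top.npz"));S=cam("side",np.load("side.npz"))
for c,f,(x,y,w,h),n in((T,"pics/t4.png",(303,165,72,70),"top"),(S,"pics/s4.png",(274,152,65,45),"side")):
    im=cv2.imread(f)[y:y+h,x:x+w].astype(int)
    m=((im.max(2)<95)&(im[...,2]>=im[...,0])).astype(np.uint8)
    n_,lab,st,_=cv2.connectedComponentsWithStats(m); k=1+st[1:,4].argmax(); v,u=np.where(lab==k)
    P=np.array([plane(c,a+x,b+y,96)[:2] for a,b in zip(u,v)],np.float32)
    r=cv2.minAreaRect(P); hull=cv2.convexHull(P); print(n,len(P),"rect",r,"centroid",P.mean(0))
# cover before the arm covered it (first pictures): plate by cream mask and arch/fin, top view & side view
for c,(x,y,w,h),n in((T,(170,165,85,85),"top"),(S,(200,222,115,85),"side")):
    im=c["color"][y:y+h,x:x+w].astype(int)
    m=((im.min(2)>120)).astype(np.uint8)
    n_,lab,st,_=cv2.connectedComponentsWithStats(m); k=1+st[1:,4].argmax(); v,u=np.where(lab==k)
    P=np.array([plane(c,a+x,b+y,56)[:2] for a,b in zip(u,v)],np.float32); print(n,"plate",cv2.minAreaRect(P))
    m=(im.max(2)<90)&(im[...,2]>=im[...,0]); 
    if n=="top":
        v,u=np.where(m); s=(u>30)&(u<55)&(v>20)&(v<62); P=np.array([plane(c,a+x,b+y,112)[:2] for a,b in zip(u[s],v[s])],np.float32); print("arch top",cv2.minAreaRect(P),P.mean(0))
    o=(im[...,2]>150)&(im[...,1]<140)&(im[...,0]<60); v,u=np.where(o); s=(u>25)&(u<70)&(v<62); print("orange px",u[s].mean()+x,v[s].mean()+y,plane(c,u[s].mean()+x,v[s].mean()+y,80))
E
```

```text
top 212 rect ((471.78826904296875, -158.12503051757812), (180.3619384765625, 96.36811828613281), 57.703189849853516) centroid [ 472.5168  -158.72147]
side 542 rect ((518.7366943359375, -175.25808715820312), (149.7876434326172, 159.59713745117188), 8.666478157043457) centroid [ 516.50574 -171.15103]
top plate ((511.6134948730469, 176.565185546875), (165.9497528076172, 164.5123291015625), 77.78679656982422)
arch top ((505.5859375, 166.87562561035156), (4.550595760345459, 87.36112213134766), 77.96308135986328) [512.5569  165.65274]
orange px 216.22033898305085 200.1186440677966 [529.99852979 160.97001076  80.        ]
side plate ((511.286865234375, 177.47415161132812), (164.9949493408203, 165.06463623046875), 77.70609283447266)
orange px 249.76163873370578 239.75791433891993 [545.62329344 147.0771919   80.        ]
```

```bash
python3 - <<'E'
from h import *
T=cam("top",np.load("top.npz"));S=cam("side",np.load("side.npz"))
x,y,w,h=303,165,75,72
im=cv2.imread("pics/t4.png")[y:y+h,x:x+w].astype(int)
for th in(105,115,125):
    m=((im[...,2]<th)&(im[...,2]>im[...,0]+8)).astype(np.uint8)
    n_,lab,st,_=cv2.connectedComponentsWithStats(m); k=1+st[1:,4].argmax(); v,u=np.where(lab==k)
    P=np.array([plane(T,a+x,b+y,96)[:2] for a,b in zip(u,v)],np.float32); print(th,len(P),cv2.minAreaRect(P))
M=[plane(T,*p,97)[:2] for p in((334.2,177.6),(344.6,225.4),(314.4,206.2),(363.2,198.4))]
print("hand",(M[0]+M[1])/2,(M[2]+M[3])/2,np.degrees(np.arctan2(*(M[0]-M[1])[::-1])),np.linalg.norm(M[0]-M[1]),np.linalg.norm(M[2]-M[3]))
E
```

```text
105 639 ((520.04052734375, -180.12872314453125), (147.84902954101562, 147.12265014648438), 8.732601165771484)
115 753 ((519.549072265625, -180.67050170898438), (148.97579956054688, 150.32899475097656), 8.535111427307129)
125 808 ((519.9719848632812, -180.8748779296875), (150.17333984375, 151.10162353515625), 8.319252014160156)
hand [ 519.04340115 -182.08790187] [ 516.0761554  -180.61368508] 9.672088107482832 137.36195287467558 137.6658752282429
```

The box is at (520, -180.4), yaw about 8.5°, and the lid at (511.4, 177), yaw -12.3°; both views agree. Now the fin grasp.

```bash
sed -i 's/521.5,-181.5\],8.1/520.,-180.4],8.5/; s/511,176/511.4,177/; s/-81.9/-81.5/' s.py
python3 -m jog '[{"travel":[-0.42,0.02,0],"rotation":[0,0,0],"grip":0.1},{"travel":[0,0,0.3],"rotation":[0,0,0],"grip":0.1},{"travel":[0,0,0.4],"rotation":[0,0,0],"grip":0.1},{"travel":[0,0,0.4],"rotation":[0,0,0],"grip":0.1},{"travel":[0,0,0],"rotation":[0,0,0],"grip":0.1}]' 60
python3 -m jog '[{"travel":[0,0,0],"rotation":[0,0,0],"grip":0.1},{"travel":[0,0,0],"rotation":[0,0,0],"grip":0.1}]'
python3 s.py; python3 - <<'E'
from h import *
t=cam("top")["color"];s=cam("side")["color"]
cv2.imwrite("pics/c5.png",np.hstack([crop(t,180,170,64,96,400,600),crop(s,220,200,80,120,400,600)]))
E
```

```text
clock: 11.4
tcp_pos: [508.2, 171.7, 145.1]
tcp_rot: [-0.005, -0.625, 0.781, 0.001]
ft_force: [-0.7, -0.3, -0.5]
finger_gap: 47.2
clock: 11.57
tcp_pos: [512.8, 174.8, 151.9]
tcp_rot: [0.001, -0.626, 0.78, -0.0]
ft_force: [0.3, -1.0, -0.0]
finger_gap: 46.8
t 11.57 tcp [512.8 174.8 151.9] box [ 45.4 352.4] lid [ 1.9 -1.8] xang -102.56 want box -81.5 lid -102.3 tilt [0.002 0.   ] F [ 0.3 -1.  -0. ] gap 46.8 q7 -2.29
```

View pics/c5.png

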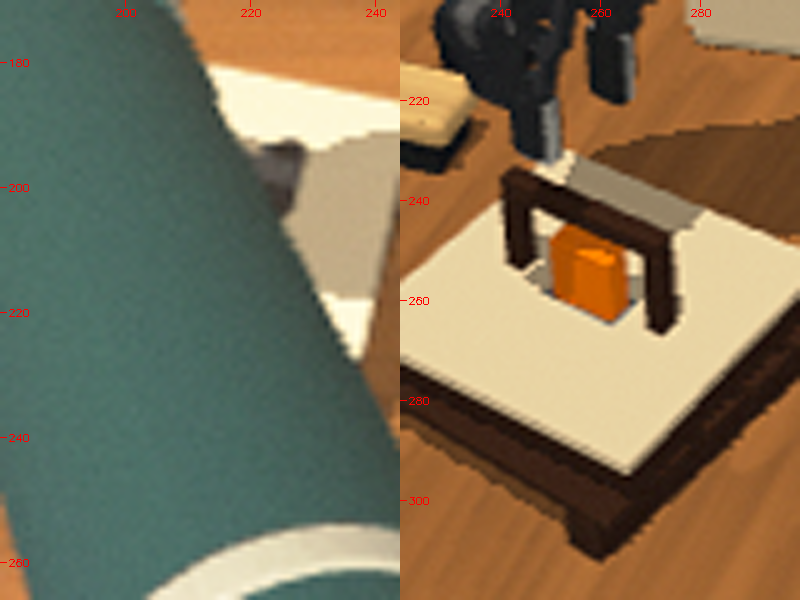

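```bash

python3 -m jog '[{"travel":[-0.02,0.02,0.3],"rotation":[0,0,0],"grip":0.1},{"travel":[0,0,0.3],"rotation":[0,0,0],"grip":0.1},{"travel":[0,0,0.3],"rotation":[0,0,0],"grip":0.1},{"travel":[0,0,0.2],"rotation":[0,0,0],"grip":0.1},{"travel":[0,0,0],"rotation":[0,0,0],"grip":0.1}]' 60
python3 s.py
python3 -m jog '[{"travel":[0,0,0],"rotation":[0,0,0],"grip":-0.4},{"travel":[0,0,0],"rotation":[0,0,0],"grip":-0.7},{"travel":[0,0,0],"rotation":[0,0,0],"grip":-1},{"travel":[0,0,0],"rotation":[0,0,0],"grip":-1},{"travel":[0,0,0],"rotation":[0,0,0],"grip":-1}]' 60
python3 -m jog '[{"travel":[0,0,0],"rotation":[0,0,0],"grip":-1},{"travel":[0,0,0],"rotation":[0,0,0],"grip":-1}]' 60
python3 s.py
```

```text
clock: 12.08
tcp_pos: [509.4, 176.8, 61.1]
tcp_rot: [-0.002, -0.626, 0.78, 0.0]
ft_force: [-1.1, -0.7, 0.5]
finger_gap: 47.0
t 12.08 tcp [509.4 176.8  61.1] box [ 42.3 354.9] lid [-1.9 -0.6] xang -102.46 want box -81.5 lid -102.3 tilt [-0.003 -0.001] F [-1.1 -0.7  0.5] gap 47.0 q7 -2.34
clock: 12.5
tcp_pos: [511.8, 177.9, 64.6]
tcp_rot: [0.002, -0.626, 0.78, -0.001]
ft_force: [-1.2, -0.6, 7.4]
finger_gap: 15.0
clock: 12.67
tcp_pos: [511.8, 177.8, 64.6]
tcp_rot: [0.002, -0.626, 0.78, -0.001]
ft_force: [-1.7, -0.8, 7.1]
finger_gap: 14.9
t 12.67 tcp [511.8 177.8  64.6] box [ 44.8 355.5] lid [0.2 0.9] xang -102.46 want box -81.5 lid -102.3 tilt [0.003 0.001] F [-1.7 -0.8  7.1] gap 14.9 q7 -2.34
```

```bash

python3 -m jog '[{"travel":[0,0,-0.08],"rotation":[0,0,0],"grip":-1},{"travel":[0,0,-0.1],"rotation":[0,0,0],"grip":-1},{"travel":[0,0,-0.15],"rotation":[0,0,0],"grip":-1},{"travel":[0,0,-0.2],"rotation":[0,0,0],"grip":-1},{"travel":[0,0,-0.2],"rotation":[0,0,0],"grip":-1}]' 80
python3 -m jog '[{"travel":[0,0,-0.25],"rotation":[0,0,0],"grip":-1},{"travel":[0,0,-0.25],"rotation":[0,0,0],"grip":-1},{"travel":[0,0,-0.25],"rotation":[0,0,0],"grip":-1},{"travel":[0,0,-0.2],"rotation":[0,0,0],"grip":-1},{"travel":[0,0,0],"rotation":[0,0,0],"grip":-1}]' 
python3 -m jog '[{"travel":[0,0,0],"rotation":[0,0,0],"grip":-1},{"travel":[0,0,0],"rotation":[0,0,0],"grip":-1}]'
python3 s.py; python3 - <<'E'
from h import *
t=cam("top")["color"];s=cam("side")["color"]
cv2.imwrite("pics/c6.png",np.hstack([crop(t,150,140,120,180,400,600),crop(s,190,120,130,195,400,600)]))
E
```

```text
clock: 13.08
tcp_pos: [509.9, 177.5, 122.0]
tcp_rot: [-0.0, -0.626, 0.78, 0.0]
ft_force: [0.5, 0.1, -4.2]
finger_gap: 14.7
clock: 13.5
tcp_pos: [512.2, 178.5, 201.1]
tcp_rot: [0.003, -0.626, 0.78, -0.001]
ft_force: [0.0, 0.4, -4.9]
finger_gap: 14.7
clock: 13.67
tcp_pos: [509.5, 177.2, 196.2]
tcp_rot: [-0.001, -0.626, 0.78, 0.0]
ft_force: [-0.5, -0.6, -5.6]
finger_gap: 14.5
t 13.67 tcp [509.5 177.2 196.2] box [ 42.5 355.2] lid [-1.9 -0.2] xang -102.45 want box -81.5 lid -102.3 tilt [-0.001 -0.001] F [-0.5 -0.6 -5.6] gap 14.5 q7 -2.28
```

View pics/c6.png

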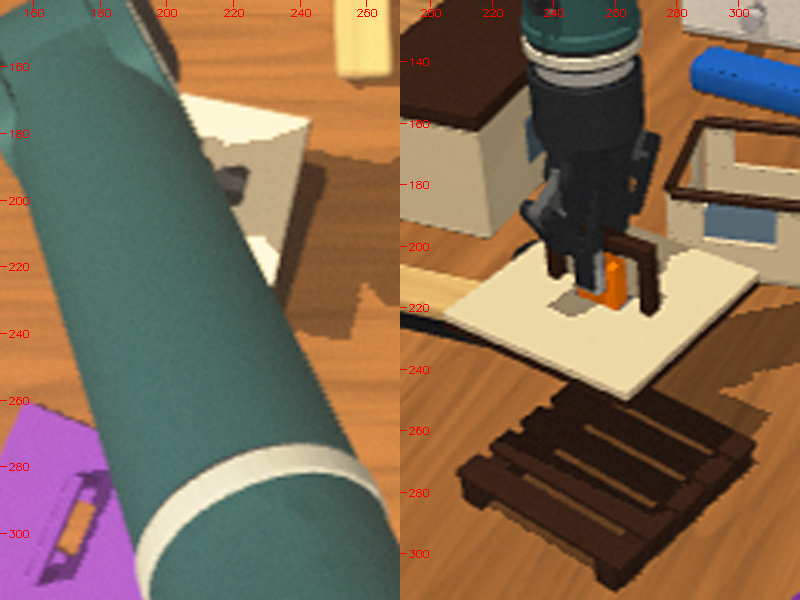

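The side view shows the pair hanging level from the fin, with the cover nested and the riser empty below. The force is about 5 N, close to the pair's weight. Now turning and carrying it over the box.

```bash

python3 -m jog '[{"travel":[0,0,0],"rotation":[0,0,-0.6],"grip":-1},{"travel":[0,0,0],"rotation":[0,0,-0.8],"grip":-1},{"travel":[0,0,0],"rotation":[0,0,-0.8],"grip":-1},{"travel":[0,0,0],"rotation":[0,0,-0.8],"grip":-1},{"travel":[0,0,0],"rotation":[0,0,-0.65],"grip":-1}]' 90
python3 -m jog '[{"travel":[0.1,0,0],"rotation":[0,0,0],"grip":-1},{"travel":[0.2,0.03,0],"rotation":[0,0,0],"grip":-1},{"travel":[0.3,0.04,0],"rotation":[0,0,0],"grip":-1},{"travel":[0.35,0.04,0],"rotation":[0,0,0],"grip":-1},{"travel":[0.35,0.04,0],"rotation":[0,0,0],"grip":-1}]' 
python3 -m jog '[{"travel":[0.35,0.04,0],"rotation":[0,0,0],"grip":-1},{"travel":[0.35,0.04,0],"rotation":[0,0,0],"grip":-1},{"travel":[0.35,0.05,0],"rotation":[0,0,0],"grip":-1},{"travel":[0.35,0.05,0],"rotation":[0,0,0],"grip":-1},{"travel":[0.35,0.05,0],"rotation":[0,0,0],"grip":-1}]' 
python3 -m jog '[{"travel":[0.35,0.05,0],"rotation":[0,0,0],"grip":-1},{"travel":[0.35,0.05,0],"rotation":[0,0,0],"grip":-1},{"travel":[0.3,0.03,0],"rotation":[0,0,0],"grip":-1},{"travel":[0.2,0,0],"rotation":[0,0,0],"grip":-1},{"travel":[0.1,0,0],"rotation":[0,0,0],"grip":-1}]' 
python3 -m jog '[{"travel":[0,0,0],"rotation":[0,0,0],"grip":-1},{"travel":[0,0,0],"rotation":[0,0,0],"grip":-1},{"travel":[0,0,0],"rotation":[0,0,0],"grip":-1}]'
python3 s.py;sleep 0; python3 s.py
```

```text
clock: 14.18
tcp_pos: [509.6, 177.3, 195.5]
tcp_rot: [0.001, 0.759, -0.651, -0.001]
ft_force: [-0.3, -0.4, -4.7]
finger_gap: 14.3
clock: 14.6
tcp_pos: [513.2, 71.4, 196.0]
tcp_rot: [0.001, 0.757, -0.653, -0.0]
ft_force: [0.6, 0.1, -5.3]
finger_gap: 14.2
clock: 15.02
tcp_pos: [515.3, -70.3, 196.1]
tcp_rot: [0.001, 0.757, -0.654, -0.001]
ft_force: [0.4, 0.9, -3.5]
finger_gap: 14.2
clock: 15.43
tcp_pos: [520.2, -176.4, 196.0]
tcp_rot: [0.001, 0.755, -0.655, -0.0]
ft_force: [-0.6, -0.6, -4.1]
finger_gap: 14.2
clock: 15.68
tcp_pos: [521.1, -170.8, 196.5]
tcp_rot: [-0.0, 0.758, -0.652, -0.001]
ft_force: [0.5, 0.9, -4.0]
finger_gap: 14.3
t 15.68 tcp [ 521.1 -170.8  196.5] box [2.5 9.3] lid [  83.6 -337.8] xang -81.44 want box -81.5 lid -102.3 tilt [-0.001  0.001] F [ 0.5  0.9 -4. ] gap 14.3 q7 -1.23
t 15.68 tcp [ 521.1 -170.8  196.5] box [2.5 9.3] lid [  83.6 -337.8] xang -81.44 want box -81.5 lid -102.3 tilt [-0.001  0.001] F [ 0.5  0.9 -4. ] gap 14.3 q7 -1.23
```

```bash

python3 -m jog '[{"travel":[0.06,0.015,0.1],"rotation":[0,0,0],"grip":-1},{"travel":[0.056,0.015,0.15],"rotation":[0,0,0],"grip":-1},{"travel":[0,0,0.15],"rotation":[0,0,0],"grip":-1},{"travel":[0,0,0.1],"rotation":[0,0,0],"grip":-1},{"travel":[0,0,0],"rotation":[0,0,0],"grip":-1}]'
for i in 1 2 3 4; do python3 -m jog '[{"travel":[0,0,0],"rotation":[0,0,0],"grip":-1}]' >/dev/null; python3 s.py|cut -c1-75; done
python3 - <<'E'
from h import *
T=cam("top");S=cam("side");t=T["color"];s=S["color"];cv2.imwrite("pics/t7.png",t);cv2.imwrite("pics/s7.png",s)
cv2.imwrite("pics/c7.png",np.hstack([crop(t,295,150,80,120,400,600),crop(s,255,105,100,150,400,600)]))
E
```

```text
clock: 16.1
tcp_pos: [518.3, -181.4, 153.9]
tcp_rot: [0.001, 0.757, -0.653, -0.003]
ft_force: [-1.3, -0.7, -4.9]
finger_gap: 14.2
t 16.18 tcp [ 519.6 -181.7  155.7] box [-0.6 -1.2] lid [  84.4 -348.7] xang
t 16.27 tcp [ 520.5 -182.   156.9] box [ 0.2 -1.6] lid [  85.3 -348.8] xang
t 16.35 tcp [ 520.7 -182.1  157.4] box [ 0.4 -1.8] lid [  85.6 -348.9] xang
t 16.43 tcp [ 520.6 -182.2  157.4] box [ 0.4 -1.9] lid [  85.5 -349. ] xang
```

View pics/c7.png

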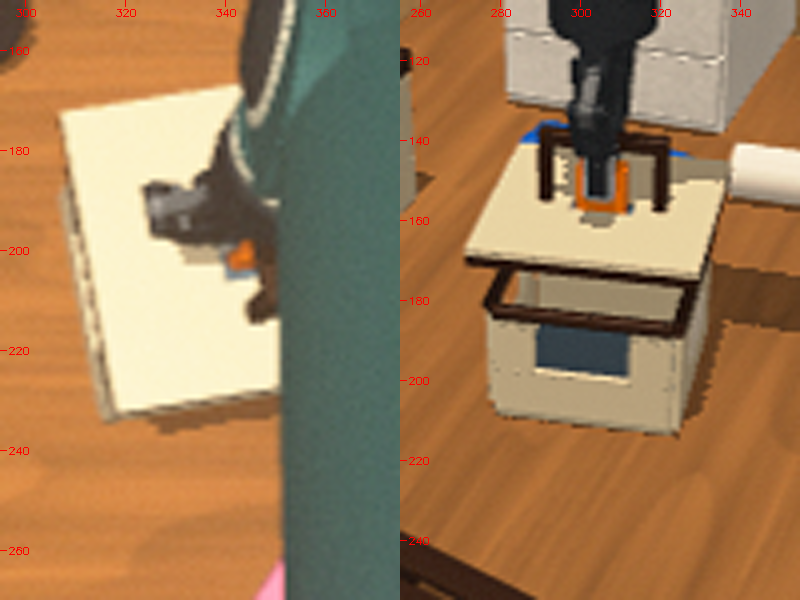

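```bash
python3 - <<'E'
from h import *
T=cam("top",np.load("top.npz"));S=cam("side",np.load("side.npz"))
print("tri TL",tri(T,(307.2,172.6),S,(271.5,169.3)),"BL",tri(T,(318,232.7),S,(329.3,173.5)))
for c,(x,y,w,h),n in((S,(262,130,85,50),"side"),(T,(300,160,50,75),"top")):
    im=cv2.imread("pics/%s7.png"%n[0])[y:y+h,x:x+w].astype(int)
    P=[plane(c,*p,148.8)[:2].round(1) for p in (((271.5,169.3),(329.3,173.5),(336.8,150.8)) if n=="side" else ((307.2,172.6),(318,232.7)))]
    print(n,P)
    if n=="side": print("centre",(P[0]+P[2])/2)
    d=P[0]-P[1]; u=d/np.linalg.norm(d); yaw=np.degrees(np.arctan2(u[1],u[0])); print("yaw",yaw,"len",np.linalg.norm(d),"centre from left edge",(P[0]+P[1])/2+82*np.array([u[1],-u[0]]))
E
```

```text
tri TL (array([589.42359822, -91.80723407, 138.57484096]), np.float64(1.9812073385556266)) BL (array([ 426.44761616, -114.52292208,  145.50082254]), np.float64(0.5233473904576713))
side [array([581.1, -75.9]), array([ 425.2, -109.2]), array([ 443. , -239.6])]
centre [ 512.05 -157.75]
yaw 12.057103777166649 len 159.4167494336778 centre from left edge [ 520.27868949 -172.7410718 ]
top [array([587.5, -90.6]), array([ 425.8, -114.2])]
yaw 8.30365026848705 len 163.41312676771102 centre from left edge [ 518.49237789 -183.5403604 ]
```

```bash

python3 -m jog '[{"travel":[-0.025,0,0.05],"rotation":[0,0,0],"grip":-1},{"travel":[0,0,0.05],"rotation":[0,0,0],"grip":-1},{"travel":[0,0,0.05],"rotation":[0,0,0],"grip":-1},{"travel":[0,0,0.05],"rotation":[0,0,0],"grip":-1},{"travel":[0,0,0.04],"rotation":[0,0,0],"grip":-1}]'
python3 -m jog '[{"travel":[0,0,0.03],"rotation":[0,0,0],"grip":-1},{"travel":[0,0,0],"rotation":[0,0,0],"grip":-1},{"travel":[0,0,0],"rotation":[0,0,0],"grip":-1}]'
python3 s.py
python3 -m jog '[{"travel":[0,0,0.04],"rotation":[0,0,0],"grip":-1},{"travel":[0,0,0.03],"rotation":[0,0,0],"grip":-1},{"travel":[0,0,0],"rotation":[0,0,0],"grip":-1},{"travel":[0,0,0],"rotation":[0,0,0],"grip":-1}]'
python3 s.py
python3 -m jog '[{"travel":[0,0,0.03],"rotation":[0,0,0],"grip":-1},{"travel":[0,0,0.03],"rotation":[0,0,0],"grip":-1},{"travel":[0,0,0],"rotation":[0,0,0],"grip":-1},{"travel":[0,0,0],"rotation":[0,0,0],"grip":-1}]'
python3 s.py
```

```text
clock: 16.95
tcp_pos: [519.6, -180.1, 136.9]
tcp_rot: [0.0, 0.757, -0.653, -0.0]
ft_force: [0.5, 1.0, -4.1]
finger_gap: 14.4
clock: 17.2
tcp_pos: [519.8, -180.2, 135.1]
tcp_rot: [0.0, 0.757, -0.653, -0.0]
ft_force: [-0.0, -0.0, -4.2]
finger_gap: 14.1
t 17.2 tcp [ 519.8 -180.2  135.1] box [-0.1  0.2] lid [  84.3 -347.2] xang -81.54 want box -81.5 lid -102.3 tilt [-0.  0.] F [-0.  -0.  -4.2] gap 14.1 q7 -1.23
clock: 17.53
tcp_pos: [519.8, -180.2, 129.5]
tcp_rot: [0.0, 0.757, -0.653, -0.0]
ft_force: [-0.8, -0.9, -4.3]
finger_gap: 14.0
t 17.53 tcp [ 519.8 -180.2  129.5] box [-0.2  0.2] lid [  84.3 -347.2] xang -81.54 want box -81.5 lid -102.3 tilt [-0.  0.] F [-0.8 -0.9 -4.3] gap 14.0 q7 -1.23
clock: 17.87
tcp_pos: [519.7, -180.2, 124.7]
tcp_rot: [0.0, 0.757, -0.653, -0.0]
ft_force: [0.0, -0.5, -4.8]
finger_gap: 14.2
t 17.87 tcp [ 519.7 -180.2  124.7] box [-0.2  0.3] lid [  84.2 -347.2] xang -81.54 want box -81.5 lid -102.3 tilt [-0.  0.] F [ 0.  -0.5 -4.8] gap 14.2 q7 -1.23
```

```bash

python3 -m jog '[{"travel":[0,0,0.02],"rotation":[0,0,0],"grip":-1},{"travel":[0,0,0],"rotation":[0,0,0],"grip":-1},{"travel":[0,0,0],"rotation":[0,0,0],"grip":-1}]'
python3 s.py
python3 -m jog '[{"travel":[0,0,0.02],"rotation":[0,0,0],"grip":-1},{"travel":[0,0,0],"rotation":[0,0,0],"grip":-1},{"travel":[0,0,0],"rotation":[0,0,0],"grip":-1},{"travel":[0,0,0],"rotation":[0,0,0],"grip":-1}]'
python3 s.py
python3 -m jog '[{"travel":[0,0,0.02],"rotation":[0,0,0],"grip":-1},{"travel":[0,0,0],"rotation":[0,0,0],"grip":-1},{"travel":[0,0,0],"rotation":[0,0,0],"grip":-1},{"travel":[0,0,0],"rotation":[0,0,0],"grip":-1}]'
python3 s.py
```

```text
clock: 18.12
tcp_pos: [520.1, -180.3, 123.7]
tcp_rot: [-0.0, 0.757, -0.653, 0.0]
ft_force: [-1.2, -0.6, 0.2]
finger_gap: 14.3
t 18.12 tcp [ 520.1 -180.3  123.7] box [0.1 0.1] lid [  84.6 -347.3] xang -81.54 want box -81.5 lid -102.3 tilt [ 0.001 -0.   ] F [-1.2 -0.6  0.2] gap 14.3 q7 -1.23
clock: 18.45
tcp_pos: [520.2, -180.3, 123.7]
tcp_rot: [-0.0, 0.757, -0.653, 0.001]
ft_force: [-6.0, 1.9, 13.2]
finger_gap: 14.4
t 18.45 tcp [ 520.2 -180.3  123.7] box [0.2 0.1] lid [  84.7 -347.2] xang -81.54 want box -81.5 lid -102.3 tilt [ 0.001 -0.001] F [-6.   1.9 13.2] gap 14.4 q7 -1.23
clock: 18.78
tcp_pos: [520.2, -180.3, 123.6]
tcp_rot: [0.0, 0.757, -0.653, 0.001]
ft_force: [-10.1, 2.2, 24.4]
finger_gap: 14.4
t 18.78 tcp [ 520.2 -180.3  123.6] box [0.2 0. ] lid [  84.7 -347.2] xang -81.54 want box -81.5 lid -102.3 tilt [ 0.001 -0.001] F [-10.1   2.2  24.4] gap 14.4 q7 -1.23
```

Contact came exactly at the expected TCP height of 123.7 mm, and pressing raised the force with no travel, so the inner lid is seated. Now releasing the fin and rising to the arch bar.

```bash

python3 -m jog '[{"travel":[0,0,-0.04],"rotation":[0,0,0],"grip":-1},{"travel":[0,0,0],"rotation":[0,0,0],"grip":-0.7},{"travel":[0,0,0],"rotation":[0,0,0],"grip":-0.3},{"travel":[0,0,0],"rotation":[0,0,0],"grip":0.1},{"travel":[0,0,0],"rotation":[0,0,0],"grip":0.1}]' 50
python3 -m jog '[{"travel":[0,0,0],"rotation":[0,0,0],"grip":0.1},{"travel":[0,0,-0.1],"rotation":[0,0,0],"grip":0.1},{"travel":[0,0,-0.1],"rotation":[0,0,0],"grip":0.1},{"travel":[0,0,-0.17],"rotation":[0,0,0],"grip":0.1},{"travel":[0,0,0],"rotation":[0,0,0],"grip":0.1}]'
python3 -m jog '[{"travel":[0,0,0],"rotation":[0,0,0],"grip":0.1},{"travel":[0,0,0],"rotation":[0,0,0],"grip":0.1},{"travel":[0,0,0],"rotation":[0,0,0],"grip":0.1}]'
python3 s.py; python3 - <<'E'
from h import *
T=cam("top");S=cam("side");t=T["color"];s=S["color"]
cv2.imwrite("pics/c8.png",np.hstack([crop(t,295,150,80,120,400,600),crop(s,260,105,100,150,400,600)]))
E
```

```text
clock: 19.2
tcp_pos: [520.2, -180.3, 123.2]
tcp_rot: [-0.0, 0.757, -0.653, 0.0]
ft_force: [1.0, 0.2, -0.3]
finger_gap: 46.6
clock: 19.62
tcp_pos: [521.8, -180.7, 155.8]
tcp_rot: [-0.001, 0.757, -0.653, 0.002]
ft_force: [1.1, 0.6, 0.5]
finger_gap: 47.1
clock: 19.87
tcp_pos: [519.5, -180.1, 152.4]
tcp_rot: [0.0, 0.757, -0.653, -0.0]
ft_force: [-0.1, 0.8, 0.5]
finger_gap: 46.8
t 19.87 tcp [ 519.5 -180.1  152.4] box [-0.4  0.4] lid [  84.  -347.2] xang -81.53 want box -81.5 lid -102.3 tilt [-0.001  0.   ] F [-0.1  0.8  0.5] gap 46.8 q7 -1.22
```

View pics/c8.png

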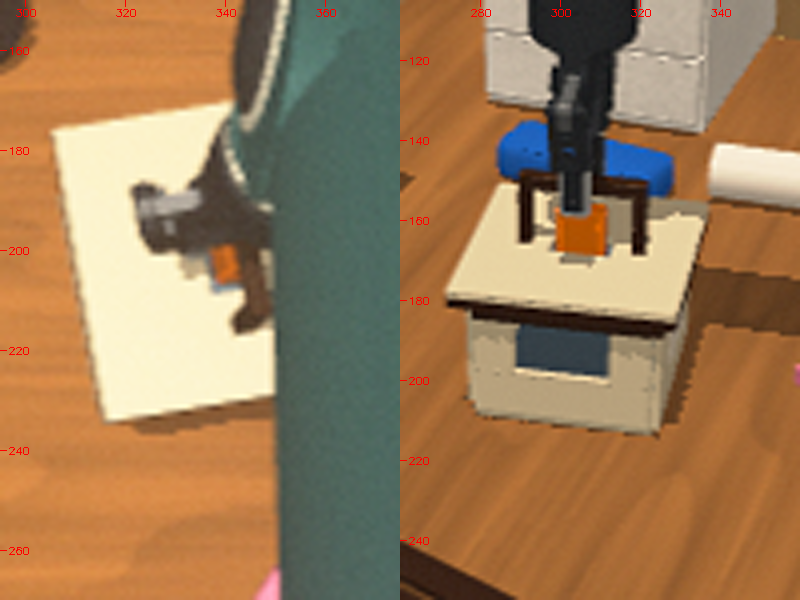

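The cover is nested and flat on the box, and the fingers straddle the arch bar above the fin. Gripping the arch and lifting.

```bash

python3 -m jog '[{"travel":[0,0,-0.02],"rotation":[0,0,0],"grip":-0.4},{"travel":[0,0,0],"rotation":[0,0,0],"grip":-0.7},{"travel":[0,0,0],"rotation":[0,0,0],"grip":-1},{"travel":[0,0,0],"rotation":[0,0,0],"grip":-1},{"travel":[0,0,0],"rotation":[0,0,0],"grip":-1}]' 60
python3 -m jog '[{"travel":[0,0,0],"rotation":[0,0,0],"grip":-1},{"travel":[0,0,0],"rotation":[0,0,0],"grip":-1},{"travel":[0,0,0],"rotation":[0,0,0],"grip":-1}]' 60
python3 s.py
python3 -m jog '[{"travel":[0,0,-0.02],"rotation":[0,0,0],"grip":-1},{"travel":[0,0,-0.03],"rotation":[0,0,0],"grip":-1},{"travel":[0,0,-0.03],"rotation":[0,0,0],"grip":-1},{"travel":[0,0,-0.04],"rotation":[0,0,0],"grip":-1},{"travel":[0,0,-0.04],"rotation":[0,0,0],"grip":-1}]'
python3 s.py
```

```text
clock: 20.38
tcp_pos: [520.0, -180.2, 154.6]
tcp_rot: [-0.0, 0.757, -0.653, 0.0]
ft_force: [0.1, -0.7, 1.6]
finger_gap: 10.2
clock: 20.63
tcp_pos: [520.0, -180.2, 154.6]
tcp_rot: [-0.0, 0.757, -0.653, 0.0]
ft_force: [0.7, 0.6, 1.2]
finger_gap: 10.5
t 20.63 tcp [ 520.  -180.2  154.6] box [0.1 0.2] lid [  84.5 -347.2] xang -81.54 want box -81.5 lid -102.3 tilt [ 0. -0.] F [0.7 0.6 1.2] gap 10.5 q7 -1.22
clock: 21.05
tcp_pos: [519.7, -180.2, 167.4]
tcp_rot: [0.0, 0.757, -0.653, -0.0]
ft_force: [-0.1, -0.4, -2.5]
finger_gap: 10.3
t 21.05 tcp [ 519.7 -180.2  167.4] box [-0.2  0.3] lid [  84.2 -347.2] xang -81.54 want box -81.5 lid -102.3 tilt [-0.  0.] F [-0.1 -0.4 -2.5] gap 10.3 q7 -1.22
```

The force is about 2 N, which is the cover's weight alone. Lifting about 87 mm more.

```bash

python3 -m jog '[{"travel":[0,0,-0.06],"rotation":[0,0,0],"grip":-1},{"travel":[0,0,-0.1],"rotation":[0,0,0],"grip":-1},{"travel":[0,0,-0.12],"rotation":[0,0,0],"grip":-1},{"travel":[0,0,-0.15],"rotation":[0,0,0],"grip":-1},{"travel":[0,0,-0.15],"rotation":[0,0,0],"grip":-1}]'
python3 -m jog '[{"travel":[0,0,-0.15],"rotation":[0,0,0],"grip":-1},{"travel":[0,0,-0.15],"rotation":[0,0,0],"grip":-1},{"travel":[0,0,-0.1],"rotation":[0,0,0],"grip":-1},{"travel":[0,0,-0.06],"rotation":[0,0,0],"grip":-1},{"travel":[0,0,0],"rotation":[0,0,0],"grip":-1}]'
python3 -m jog '[{"travel":[0,0,0],"rotation":[0,0,0],"grip":-1},{"travel":[0,0,0],"rotation":[0,0,0],"grip":-1},{"travel":[0,0,0],"rotation":[0,0,0],"grip":-1},{"travel":[0,0,0],"rotation":[0,0,0],"grip":-1},{"travel":[0,0,0],"rotation":[0,0,0],"grip":-1}]'
python3 s.py; python3 - <<'E'
from h import *
T=cam("top");S=cam("side");t=T["color"];s=S["color"]
cv2.imwrite("pics/c9.png",np.hstack([crop(t,270,120,120,180,400,600),crop(s,250,90,100,150,400,600)]))
E
```

```text
clock: 21.47
tcp_pos: [520.0, -180.2, 215.2]
tcp_rot: [-0.0, 0.757, -0.653, 0.0]
ft_force: [0.6, -0.4, -2.3]
finger_gap: 10.6
clock: 21.88
tcp_pos: [520.5, -180.4, 252.0]
tcp_rot: [-0.0, 0.757, -0.653, 0.001]
ft_force: [0.8, -0.1, -2.0]
finger_gap: 10.7
clock: 22.3
tcp_pos: [519.7, -180.1, 250.0]
tcp_rot: [0.0, 0.757, -0.653, -0.0]
ft_force: [-0.3, 0.3, -2.5]
finger_gap: 10.3
t 22.3 tcp [ 519.7 -180.1  250. ] box [-0.3  0.3] lid [  84.2 -347.2] xang -81.53 want box -81.5 lid -102.3 tilt [-0.001  0.   ] F [-0.3  0.3 -2.5] gap 10.3 q7 -1.2
```

View pics/c9.png

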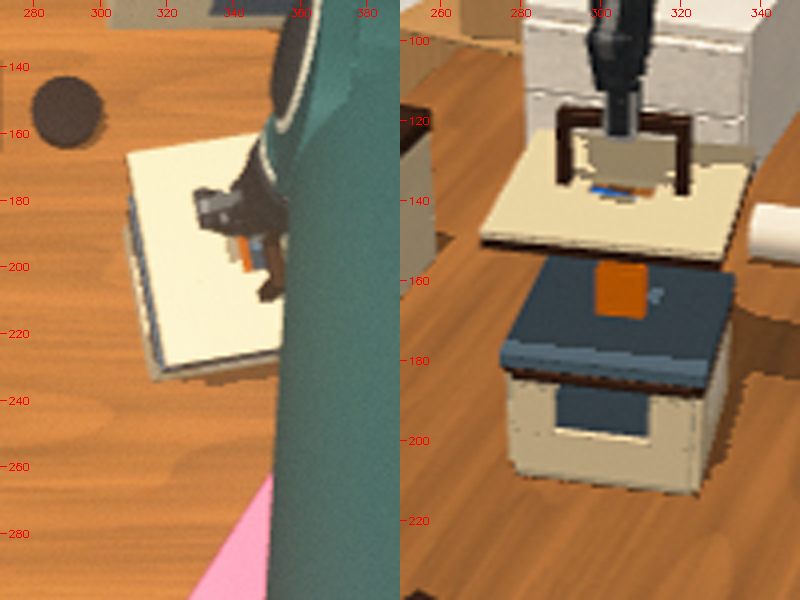

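The cover hangs level, with the blue lid seated flat on the upright walls. The cover has risen 95 mm, so its origin is about 115 mm above the inner lid's. Handing in.

```bash
python3 - <<'E'
from station import ctrl
print(ctrl.sign_off())
E
```

```text
the job is handed in; nothing more can be done
None
```

The job is handed in with every step done, at about 22 s on the robot's clock. The sign-off gives no verdict, so this rests on my own checks.

- **Walls:** I pushed all three up from outside until each reached its stop. Further push raised the force (15, 21 and 34 N) without moving the bar. The last picture still shows the three walls standing.
- **Double lid:** I carried it by the fin with a level grip at about 5 N, which matches the pair's weight. It touched down at the height I had predicted (TCP 123.7 mm), and pressing to 24 N moved it no further.
- **Cover:** I lifted it alone by the arch. It is held at about 2.3 N with the gap reading 10.3 mm on the 12 mm bar, level and still. Its origin is about 115 mm above the inner lid's, which stays seated flat.

**What disagreed:**
- Triangulated heights read 4–5 mm low against the given sizes.
- A loose side-view estimate of the cover while it hung over the box was off by up to 25 mm from the other readings, so I did not use it.
- The first contacts on the left and right walls peaked at about 45 and 30 N on the wrist, from pushing a little fast.
- I did not measure the bystanders at the end. The ones visible in the last crops looked unmoved.

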